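# Uncover the port of a bench drive and jog it

### The job

The small geared drive on the bench has a flat bright metal cover over the round port on its top. Swivel the cover sideways about its pivot screw until the whole port is open, then hold the jog button inside the port fully down for at least two seconds and let it go. Leave the cover open, and do not disturb the oil bottle and the steel block behind the drive.

Things in the scene. Friction and masses are not known exactly. Their poses are not given: they have to be found in the camera images.
- drive: Geared drive fixed to the bench: grey gearbox 120 (x) x 160 (y) mm with a dark steel top plate at z = 60 mm, foot flange 136 x 176 mm; finned motor 60 mm thick to y = +148 mm (its terminal box reaches z = 68), 16 mm shaft to y = -104 mm. Origin: centre of the underside, on the bench. Its -x side faces the robot (within 0.4 rad). Stop pins, 6 mm high, 8 mm thick, at (45, -30) and (-31, 66) mm
- pivot (a point): Top face of the cover at the pivot screw, at (0, 40, 66) mm in the drive's frame: the vertical axis about which the cover turns. The screw head stands 5 mm higher
- cover (a joint): Angle of the cover about the pivot (rad): 0 = shut (cover points from the pivot to the drive's -y, over the port); grows as it swings clockwise seen from above, over the drive's -x side that faces the robot, to a stop at 1.75. Starts between 0 and 0.3; from 1.1 on the port is wholly clear. Stiff (about 1 N at the stud), stays where it is left, cannot lift
- stud_top (a point): Top centre of the upright steel stud on the cover, a plain round post 16 mm in diameter that stands 30 mm above the cover's top face, 95 mm from the pivot on the cover's middle line: push it sideways (or pinch it). It moves with the cover; z = 96 mm
- port (a point): Centre of the round port, 64 mm in diameter, 20 mm deep, at the level of the top plate (z = 60 mm), at (0, -30, 60) mm in the drive's frame
- jog_top (a point): Centre of the top of the jog button, a flat grey plastic disc 44 mm in diameter in the middle of the port, its top 1.5 mm below the top plate; it is pushed straight down. Moves with the button
- jog (a joint): Travel of the jog button (m): 0 = released, 0.006 = fully down at its stop. It springs back; it needs 1.8 N to start and 5.4 N to be fully down
- oil_bottle: Small oil bottle with a red spout, 39 mm in diameter, 98 mm high, standing loose on the bench behind the drive, near (120, 45) mm in the drive's frame. Origin: centre of its underside
- steel_block: Plain steel block 50 x 50 x 16 mm lying loose on the bench behind the drive, near (120, -45) mm in the drive's frame. Origin: centre of its underside
- cover_centre (a point): Top centre of the cover's disc, z = 66 mm. Cover: flat bright aluminium paddle 5 mm thick, 1 mm over the top plate; disc 80 mm in diameter, its centre 70 mm from the pivot, with a 34 mm wide arm to the pivot
Mind the look-alikes: they are no part of the job. Of the things like the oil_bottle, leave any that is yellow; of the rest the larger one is meant.

How it is judged:
On the way, in this order (a step that is already met when the one before it is completed fails the run):
1. the cover is swung clear of the port (its angle over 1.1 rad) (value of joint cover above 1.1 rad), for 0.2 s.
2. the jog button is held down (travel over 4 mm of its 6) for 1.9 s without a break, with the cover clear of the port (value of joint jog above 0.004 m and value of joint cover above 1.1 rad), for 1.9 s.
At the end, for the whole second after the job is handed in: The cover stands clear of the port (angle over 1.1 rad), the jog button is released (travel under 1 mm), the oil bottle stands upright (within 0.3 rad) and it and the steel block are within 30 mm of where they were (value of joint cover above 1.1 rad and value of joint jog below 0.001 m and distance of each of oil_bottle, steel_block from where it was at the start of the episode below 0.03 m and angle between oil_bottle's own z axis and vertical below 0.3 rad); the robot touches nothing.
It fails at once if the oil bottle is knocked over or moved more than 30 mm (distance of oil_bottle from where it was at the start of the episode above 0.03 m or angle between oil_bottle's own z axis and vertical above 0.5 rad).
It fails at once if the steel block is moved more than 30 mm (distance of steel_block from where it was at the start of the episode above 0.03 m).
It also fails if it takes over 43 s, if anything falls off the work surface, if the arm or the gripper's body presses on something with over 40 N, if the wrist force passes 120 N, or if a joint passes its speed limit or range.

### The arm

A 6-joint arm with a two-finger parallel gripper is mounted at the origin on a cart in front of the work surface, level with it; the furniture and walls round the work are solid. World frame = base frame: x ahead of the robot, y to its left, z up, the work surface at z = 0. Lengths are in m, angles in rad, forces in N, time in s.
With the tool pointing down it reaches from about 0.35 to 0.975 m from the base axis. Payload 4.9 kg.
Tool frame: the origin (TCP) lies midway between the tips of the shut fingers; the grasp point (between the pads) lies 19 mm behind it (arm.tcp_to_grasp is the distance from the TCP to the grasp point, in m); z points along the fingers, y is the line along which they close (so a half turn about z gives the same grasp; the last joint's range is limited). The gripper opens to 85 mm and grips with 20 to 120 N. Pads are 22 mm wide; open, the fingers measure 114 mm over their backs; the gripper's body (76 mm by 85 mm) begins 54 mm behind the grasp point. The pads swing forward as they close: fully open they stand 13 mm farther back than shut.
Start: joints at [-1.425, 0.053, 1.613, -0, 1.476, -0.119], TCP at [0.164, -0.603, 0.231] pointing down, gripper open.
Joint ranges: [-3.01, 3.01], [-1.01, 2.22], [0.06, 2.58], [-1.02, 4.17], [0.09, 2.62], [-3.14, 3.14]. Speed limits (rad/s): [2.57, 2.57, 3.14, 3.14, 3.14, 3.14].

### API

Orientations are given as a unit quaternion [x, y, z, w].
In Python, from rig import monitor, eyes, workorder, nets, arm gives the robot as it stands.
- The arm moves only by the tool servo_tool, never from a script. Its argument "increments" is a list of rows, each an object of numbers: "jaw": the opening, from 0 (shut) to 1 (fully open); "x", "y", "z": the shift along the tool's x, y, z in cm; "twist": the turn about the tool's z in degrees. A call has 1 to 5 rows; each row is the pose to reach, as a shift and turn from the pose commanded when the call began, along the tool's axes at that moment; what a row does not reach only later rows make up. A row lasts 1/8 s, in which the tool goes at most 62.5 mm and 10.7 degrees, less where a joint would pass 70% of its speed; a pose out of reach is approached as far as the arm can. A call with a gripper value outside its range is refused whole. The fingers move at their own pace and stop on an object; "force" is the grip in N (left out, the last holds). Time passes only in rows, so rows that repeat a pose let the fingers close. It gives the time, the measured TCP pose, the force, the opening and the grip force at its end, in the units of the state.
- monitor.read_state(): the state, without advancing time (a new reading comes with each control period).
- eyes.grab_frame(name): name is "scene" or "top" or "wrist"; returns the picture (384x512x3 uint8, red, green, blue); there is no depth.
- eyes.camera_params(name): a dict with "vfov" (degrees; the focal length in pixels is half the picture's height over the tangent of half this angle, whatever the lens; pixels are square), "cx", "cy" (the principal point, pixels), "R" (3x3) and "t" (3): a world point X has camera coordinates R X + t. Camera axes: x right, y down, z forward; pixel columns grow to the right and rows downward; lengths in m; the calibration is good to about 2 mm. The wrist camera is an equidistant fisheye: a pixel r from the principal point sees the ray r / f radians off the axis. A picture is of the moment at which its call begins: read the wrist's pose just before it. camera_params takes no time and is no camera call; for the wrist camera it gives the pose at the moment of the call.
- workorder.sign_off(): hands the job in; it is judged then, once.
Trained networks look in the newest picture that a camera, given by its name, has taken for a name from the list of things; names that differ only in an ending like _2 or _b are one class to them, and where a whole thing is asked for, a point or a joint stands for the part that bears it (a point fixed in the world has none). Each returns a list of dicts, best first, with "p" (0 to 1); they miss things now and then, are a little off and sometimes report something else, mostly with a low value. They report only what shows in the picture. A call takes as long as a camera call. They do not tell look-alikes from the thing itself.
- nets.search_frame(name, camera): "position" ([column, row] in pixels, amid what is visible of it).
- nets.landmark_of(name, camera): "position" ([column, row] in pixels: a listed point, or the origin of a listed thing).
The state is a dict: "clock": time; "joint_positions": joint angles; "qvel": joint speeds; "joint_torque": joint torques, N m; "tcp_pos": TCP position; "tool_rot": TCP orientation; "contact_force": force on the tool from outside, world axes, zero at the start; "moment": the same for the moment, N m; "width": finger opening in m; "grasp_force": force on a finger pad.
Only numpy, scipy, OpenCV 4.12 (cv2) and the standard library are available. Lean on these libraries where they do the work, as an engineer would, in place of code of your own. Each camera call takes 0.05 s, during which the arm holds its last target. There are 200 camera calls.

## Working session

There is one attempt and no reset: what is moved stays moved. The work goes in short steps, Python scripts to look and compute and a tool call to move; the robot and the scene stay as the last step left them, time stands still between calls to the robot, and variables do not carry over. Pictures are saved under pics/ and viewed, at most 10 in all, crops included, and the job is handed in when it is done.

Besides the shell and the picture viewer there is one more tool, called in YAML: its name, and indented under it one key for each argument. servo_tool: Moves the arm, as the interface text tells. Its arguments: {"type":"object","properties":{"increments":{"type":"array"},"force":{"type":"number"}},"required":["increments"]}

```bash
mkdir -p pics
cat > h.py <<'E'
import numpy as np, cv2
from rig import monitor, eyes, workorder, nets, arm
def ray(cam,px,P=None):
    P=P or eyes.camera_params(cam); f=192/np.tan(np.radians(P['vfov'])/2)
    d=np.array([px[0]-P['cx'],px[1]-P['cy']]);R=np.array(P['R']);t=np.array(P['t'])
    if cam=='wrist':
        r=np.hypot(*d);a=r/f;v=np.array([*(d/max(r,1e-9)*np.sin(a)),np.cos(a)])
    else: v=np.array([d[0]/f,d[1]/f,1])
    return -R.T@t, R.T@v
def at(cam,px,z,P=None):
    o,v=ray(cam,px,P); return (o+v*(z-o[2])/v[2]).round(4)
def save(cam,name):
    im=eyes.grab_frame(cam); cv2.imwrite(f'pics/{name}.png',im[:,:,::-1]); return im
Z=dict(drive=0,pivot=.066,stud_top=.096,port=.06,jog_top=.0585,oil_bottle=0,steel_block=0,cover_centre=.066)
E
python3 - <<'E'
from h import *
ims=[]
for c in ('scene','top'):
    ims.append(save(c,c))
    for n in Z:
        for d in nets.landmark_of(n,c)[:3]: print(c,n,d['p'],np.round(d['position']),at(c,d['position'],Z[n]))
cv2.imwrite('pics/both.png',np.hstack(ims)[:,:,::-1])
s=monitor.read_state();print(s['clock'],s['tcp_pos'],s['tool_rot'],s['contact_force'])
E
```

```text
scene drive 0.85 [293. 230.] [0.5934 0.0614 0.    ]
scene pivot 0.78 [293. 220.] [0.5788 0.0918 0.066 ]
scene stud_top 0.65 [308. 178.] [ 0.5972 -0.012   0.096 ]
scene port 0.7 [294. 215.] [0.5874 0.0741 0.06  ]
scene port 0.57 [295. 204.] [0.6005 0.0415 0.06  ]
scene oil_bottle 0.95 [247. 178.] [ 0.7869 -0.0446  0.    ]
scene oil_bottle 0.88 [260. 306.] [0.5544 0.2672 0.    ]
scene oil_bottle 0.87 [244. 240.] [0.6717 0.1441 0.    ]
scene steel_block 0.88 [245. 209.] [0.7239 0.06   0.    ]
scene steel_block 0.47 [295. 201.] [ 0.6359 -0.028   0.    ]
scene cover_centre 0.78 [302. 196.] [0.5971 0.0165 0.066 ]
top drive 0.9 [262. 237.] [0.5963 0.0575 0.    ]
top pivot 0.88 [244. 240.] [0.5874 0.0958 0.066 ]
top stud_top 0.97 [294. 233.] [ 0.5973 -0.0051  0.096 ]
top port 0.88 [280. 230.] [0.6077 0.0206 0.06  ]
top jog_top 0.73 [262. 239.] [0.5879 0.0579 0.0585]
top oil_bottle 0.87 [219. 201.] [0.677  0.1518 0.    ]
top oil_bottle 0.66 [304. 156.] [ 0.779  -0.0445  0.    ]
top oil_bottle 0.61 [166. 256.] [0.5581 0.2688 0.    ]
top steel_block 0.83 [256. 183.] [0.7178 0.0673 0.    ]
top cover_centre 0.74 [281. 235.] [0.5966 0.0199 0.066 ]
0.9 [ 0.16355945 -0.6032132   0.23131428] [9.91248272e-01 1.32010848e-01 6.29142665e-06 1.25174673e-05] [-0.296819    0.2023817   0.16631274]
```

View pics/top.png

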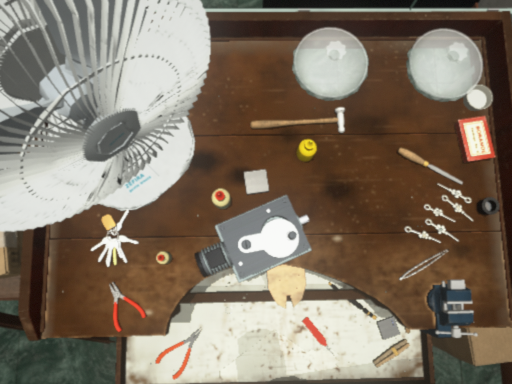

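View pics/scene.png

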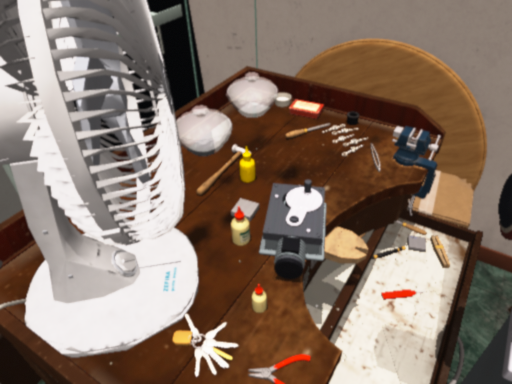

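The top view shows the drive at about (262,237), turned roughly 0.4 rad, with the stud at (294,233) and the cover partly swung. The bottle is at (220,198), with a smaller look-alike at (163,257) and a yellow one at (307,149). The steel block is at (256,182). I'll move in above the drive.

servo_tool:
  increments:
    - {"x":3.8,"y":-3.1}
    - {"x":7.6,"y":-6.2}
    - {"x":11.4,"y":-9.3}
    - {"x":15.2,"y":-12.4}
    - {"x":19,"y":-15.5}

```text
invalid input at $.increments[0]: expected keys jaw, x, y, z, twist
```

servo_tool:
  increments:
    - {"x":3.8,"y":-3.1}
    - {"x":7.6,"y":-6.2}
    - {"x":11.4,"y":-9.3}
    - {"x":15.2,"y":-12.4}
    - {"x":19,"y":-15.5}

```text
invalid input at $.increments[0]: expected keys jaw, x, y, z, twist
```

servo_tool:
  increments:
    - {"x":3.8,"y":-3.1,"twist":-10}
    - {"x":7.6,"y":-6.2,"twist":-20}
    - {"x":11.4,"y":-9.3,"twist":-30}
    - {"x":15.2,"y":-12.4,"twist":-40}
    - {"x":17,"y":-14,"twist":-50}

```text
invalid input at $.increments[0]: expected keys jaw, x, y, z, twist
```

servo_tool:
  increments:
    - {"twist":-10}
    - {"twist":-20}
    - {"twist":-30}
    - {"twist":-30,"jaw":0.35}
    - {"twist":-30,"jaw":0.35}

```text
invalid input at $.increments[0]: expected keys jaw, x, y, z, twist
```

```bash
cat >> h.py <<'E'
def psi(s):
    x,y,z,w=s['tool_rot']; return 2*np.arctan2(y,x)
E
python3 - <<'E'
from h import *
s=monitor.read_state();print(s['clock'],s['tcp_pos'],np.degrees(psi(s)),s['width'],s['joint_positions'])
P=eyes.camera_params('wrist');im=save('wrist','w1')
for n in Z:
    for d in nets.landmark_of(n,'wrist')[:2]: print(n,d['p'],np.round(d['position']),at('wrist',d['position'],Z[n],P))
E
```

```text
0.9 [ 0.16355945 -0.6032132   0.23131428] 15.171614030412584 0.0855587839178073 [-1.42502300e+00  5.27021323e-02  1.61287989e+00  1.23021211e-05
  1.47598543e+00 -1.19022459e-01]
```

View pics/w1.png

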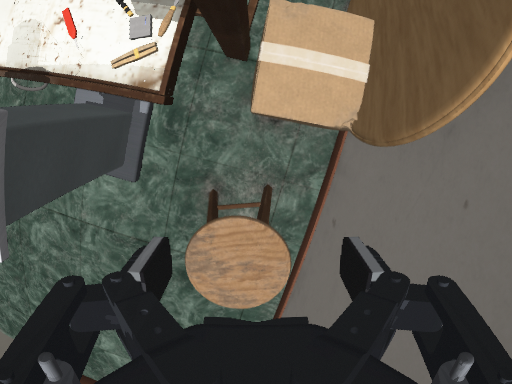

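That wrist picture shows only the floor, because the moves were refused: every row needs all five keys. I'll resend them.

servo_tool:
  increments:
    - {"jaw":1,"x":3.8,"y":-3.1,"z":0,"twist":0}
    - {"jaw":1,"x":7.6,"y":-6.2,"z":0,"twist":0}
    - {"jaw":1,"x":11.4,"y":-9.3,"z":0,"twist":0}
    - {"jaw":1,"x":15.2,"y":-12.4,"z":0,"twist":0}
    - {"jaw":1,"x":19,"y":-15.5,"z":0,"twist":0}

```text
clock: 1.98
tcp_pos: [0.3071, -0.4026, 0.2315]
tool_rot: [0.991, 0.132, 0.0, 0.0]
contact_force: [-0.6, -0.5, -0.6]
width: 0.0855
grasp_force: 0.0
```

servo_tool:
  increments:
    - {"jaw":1,"x":3.8,"y":-3.1,"z":0,"twist":0}
    - {"jaw":1,"x":7.6,"y":-6.2,"z":0,"twist":0}
    - {"jaw":1,"x":11.4,"y":-9.3,"z":0,"twist":0}
    - {"jaw":1,"x":15.2,"y":-12.4,"z":0,"twist":0}
    - {"jaw":1,"x":19,"y":-15.5,"z":0,"twist":0}

```text
clock: 2.6
tcp_pos: [0.45, -0.2032, 0.2316]
tool_rot: [0.991, 0.132, 0.0, 0.0]
contact_force: [-0.6, -0.9, -0.4]
width: 0.0853
grasp_force: 0.0
```

servo_tool:
  increments:
    - {"jaw":1,"x":3.8,"y":-3.1,"z":0,"twist":-10}
    - {"jaw":1,"x":7.6,"y":-6.2,"z":0,"twist":-20}
    - {"jaw":1,"x":11.4,"y":-9.3,"z":0,"twist":-30}
    - {"jaw":1,"x":15.2,"y":-12.4,"z":0,"twist":-40}
    - {"jaw":1,"x":17,"y":-14,"z":0,"twist":-50}

```text
clock: 3.22
tcp_pos: [0.5776, -0.0228, 0.2313]
tool_rot: [0.84, 0.542, 0.0, -0.0]
contact_force: [0.3, -0.6, 1.0]
width: 0.0849
grasp_force: 0.0
```

servo_tool:
  increments:
    - {"jaw":1,"x":0,"y":0,"z":0,"twist":-10}
    - {"jaw":1,"x":0,"y":0,"z":0,"twist":-20}
    - {"jaw":1,"x":0,"y":0,"z":0,"twist":-30}
    - {"x":0,"y":0,"z":0,"twist":-30,"jaw":0.35}
    - {"x":0,"y":0,"z":0,"twist":-30,"jaw":0.35}

```text
clock: 3.85
tcp_pos: [0.5766, -0.025, 0.2313]
tool_rot: [0.675, 0.737, 0.0, 0.0]
contact_force: [1.0, 1.3, 0.1]
width: 0.0514
grasp_force: 0.0
```

Run:
```python
from h import *
s=monitor.read_state();print(s['clock'],s['tcp_pos'],np.degrees(psi(s)),s['width'],s['joint_positions'])
P=eyes.camera_params('wrist');im=save('wrist','w2')
for n in Z:
    for d in nets.landmark_of(n,'wrist')[:2]: print(n,d['p'],np.round(d['position']),at('wrist',d['position'],Z[n],P))
```

```text
3.85 [ 0.57661696 -0.02497856  0.23134914] 95.03147061198351 0.05140890474039924 [-1.72204371e-01 -6.05707344e-02  1.72577695e+00 -1.14481538e-05
  1.47632237e+00 -2.60019020e-01]
drive 0.62 [277. 102.] [0.5971 0.0546 0.    ]
drive 0.45 [267.  64.] [0.5795 0.1019 0.    ]
pivot 0.64 [267.  63.] [0.5785 0.0922 0.066 ]
port 0.91 [290. 128.] [0.6082 0.0265 0.06  ]
port 0.2 [346.  41.] [0.6598 0.13   0.06  ]
oil_bottle 0.92 [398. 191.] [ 0.7814 -0.0435  0.    ]
oil_bottle 0.67 [347.  42.] [0.6788 0.1449 0.    ]
steel_block 0.86 [372. 105.] [0.7214 0.0676 0.    ]
cover_centre 0.55 [273. 133.] [0.5906 0.0206 0.066 ]
```

View pics/w2.png

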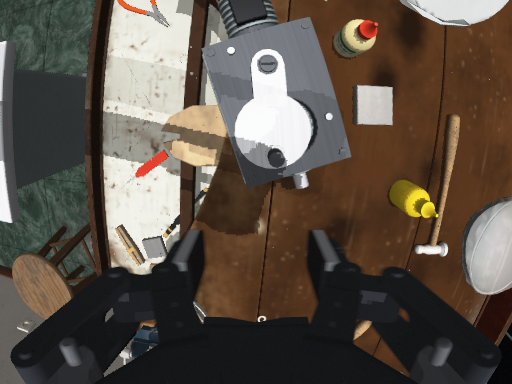

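The wrist view now shows the drive clearly. The pivot screw is at (267,63), the disc at (273,133), the stud top near (277,155) and the plate corners near (203,50), (303,18), (351,157) and (247,187).

Run:
```python
from h import *
P=eyes.camera_params('wrist')
C=np.array([at('wrist',p,.06,P) for p in [(203,50),(303,18),(351,157),(247,187)]])[:,:2]
print(C, np.linalg.norm(np.diff(C,axis=0),axis=1),C.mean(0))
for a,b in((3,0),(2,1)): d=C[b]-C[a]; print('yaw',np.arctan2(-d[0],d[1]))
print('pivot',at('wrist',(267,63),.071,P),'studtop',at('wrist',(277,154),.096,P),at('wrist',(279,163),.068,P))
```

```text
[[ 0.51    0.1027]
 [ 0.6114  0.1483]
 [ 0.6801  0.0033]
 [ 0.569  -0.0414]] [0.11118147 0.16045152 0.11975517] [0.592625 0.053225]
yaw 0.38861591907152887
yaw 0.44246315666162583
pivot [0.5778 0.0914 0.071 ] studtop [0.5946 0.003  0.096 ] [ 0.6001 -0.0103  0.068 ]
```

servo_tool:
  increments:
    - {"jaw":0.4,"x":1.1,"y":1.0,"z":2,"twist":0}
    - {"jaw":0.4,"x":2.1,"y":2.0,"z":5,"twist":-2}
    - {"jaw":0.4,"x":2.1,"y":2.0,"z":8,"twist":-5}
    - {"jaw":0.4,"x":2.1,"y":2.0,"z":11,"twist":-5}
    - {"jaw":0.4,"x":2.1,"y":2.0,"z":11,"twist":-5}

```text
clock: 4.92
tcp_pos: [0.592, -0.0011, 0.1165]
tool_rot: [0.641, 0.767, -0.002, -0.004]
contact_force: [-0.8, -0.2, 0.0]
width: 0.0345
grasp_force: 0.0
```

Run:
```python
from h import *
s=monitor.read_state();print(s['clock'],s['tcp_pos'],np.degrees(psi(s)),s['width'])
P=eyes.camera_params('wrist');im=save('wrist','w3')
for n in ('stud_top','pivot'):
    for d in nets.landmark_of(n,'wrist')[:2]: print(n,d['p'],np.round(d['position']),at('wrist',d['position'],Z[n],P))
R=np.array(P['R']);f=192/np.tan(np.radians(P['vfov'])/2)
for X in [(.595,-.002,.096),s['tcp_pos']]:
    c=R@np.array(X)+P['t'];a=np.arctan2(np.hypot(c[0],c[1]),c[2]);print(np.array([P['cx'],P['cy']])+f*a*c[:2]/np.hypot(c[0],c[1]))
```

```text
4.925 [ 0.59198477 -0.00112062  0.11652357] 100.19814424295345 0.034466795877898235
stud_top 0.88 [258. 232.] [ 0.594  -0.0042  0.096 ]
pivot 0.61 [263.  68.] [0.5796 0.0931 0.066 ]
[260.63190933 229.21574182]
[255.68425481 241.82354039]
```

View pics/w3.png

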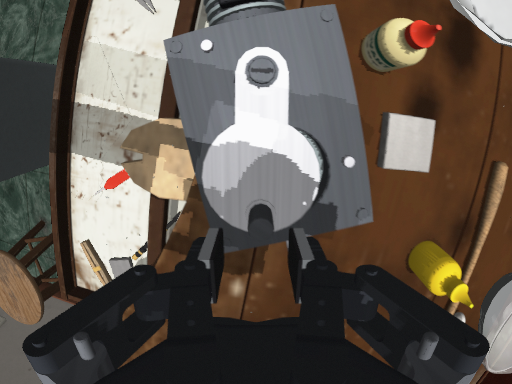

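The stud is centred between the fingers at about (260,230), so I'll lower straight over it.

servo_tool:
  increments:
    - {"jaw":0.4,"x":0,"y":0.2,"z":1.5,"twist":0}
    - {"jaw":0.4,"x":0,"y":0.2,"z":3,"twist":0}
    - {"jaw":0.4,"x":0,"y":0.2,"z":4.4,"twist":0}
    - {"jaw":0.3,"x":0,"y":0.2,"z":4.4,"twist":0}
    - {"jaw":0.3,"x":0,"y":0.2,"z":4.4,"twist":0}

```text
clock: 5.7
tcp_pos: [0.5967, -0.0019, 0.0773]
tool_rot: [0.642, 0.767, 0.0, 0.0]
contact_force: [0.5, 0.4, -1.0]
width: 0.0259
grasp_force: 0.0
```

servo_tool:
  increments:
    - {"jaw":0.3,"x":0.1,"y":-1.6,"z":0.2,"twist":10}
    - {"jaw":0.3,"x":0.6,"y":-3.2,"z":0.2,"twist":20}
    - {"jaw":0.3,"x":1.3,"y":-4.7,"z":0.2,"twist":30}
    - {"jaw":0.3,"x":2.2,"y":-6.1,"z":0.2,"twist":40}
    - {"jaw":0.3,"x":2.2,"y":-6.1,"z":0.2,"twist":40}

```text
clock: 6.32
tcp_pos: [0.5327, 0.0092, 0.076]
tool_rot: [0.865, 0.502, 0.001, 0.0]
contact_force: [0.9, -0.4, 0.4]
width: 0.0256
grasp_force: 0.0
```

servo_tool:
  increments:
    - {"jaw":0.3,"x":0.1,"y":-1.6,"z":0,"twist":10}
    - {"jaw":0.3,"x":0.6,"y":-3.2,"z":0,"twist":20}
    - {"jaw":0.3,"x":1.3,"y":-4.7,"z":0,"twist":30}
    - {"jaw":0.3,"x":1.7,"y":-5.4,"z":0,"twist":35}
    - {"jaw":0.3,"x":1.7,"y":-5.4,"z":0,"twist":35}

```text
clock: 6.95
tcp_pos: [0.495, 0.0508, 0.0759]
tool_rot: [0.976, 0.22, 0.001, 0.0]
contact_force: [-0.2, -0.0, -0.0]
width: 0.0257
grasp_force: 0.0
```

Run:
```python
from h import *
s=monitor.read_state();print(s['clock'],s['tcp_pos'],np.degrees(psi(s)),s['width'])
im=save('top','t2')
for n in ('stud_top','pivot','port','jog_top','cover_centre'):
    for d in nets.landmark_of(n,'top')[:2]: print(n,d['p'],np.round(d['position']),at('top',d['position'],Z[n]))
im=save('wrist','w4')
```

```text
6.95 [0.49497809 0.05075292 0.07585851] 25.399626790604856 0.025653794369582057
pivot 0.96 [245. 244.] [0.5783 0.0932 0.066 ]
port 0.74 [276. 230.] [0.6062 0.0284 0.06  ]
jog_top 0.83 [277. 232.] [0.603  0.0269 0.0585]
jog_top 0.4 [257. 186.] [0.7011 0.0674 0.0585]
cover_centre 0.83 [262. 273.] [0.5193 0.0588 0.066 ]
```

View pics/w4.png

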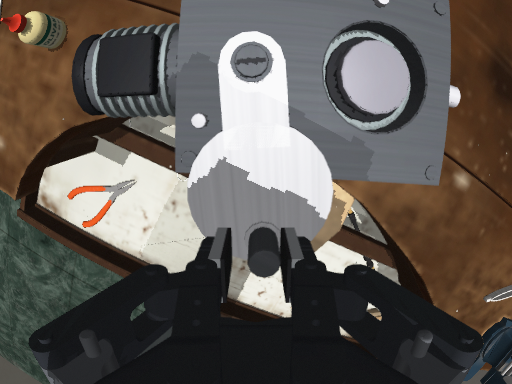

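The port is now fully open: the button shows at (375,77) and the cover is at about 1.45 rad. Next I'll raise the tool, shut the jaws and move over the button.

servo_tool:
  increments:
    - {"jaw":0.3,"x":0,"y":0,"z":-4,"twist":0}
    - {"jaw":0.2,"x":0,"y":0,"z":-8,"twist":0}
    - {"jaw":0,"x":4.5,"y":3.4,"z":-8,"twist":0}
    - {"jaw":0,"x":9,"y":6.8,"z":-6,"twist":0}
    - {"jaw":0,"x":9,"y":6.8,"z":-4,"twist":0}

```text
clock: 7.92
tcp_pos: [0.6073, 0.0262, 0.1139]
tool_rot: [0.976, 0.218, -0.0, 0.0]
contact_force: [-1.2, 0.8, -0.3]
width: -0.0001
grasp_force: 0.0
```

Run:
```python
from h import *
s=monitor.read_state();print(s['clock'],s['tcp_pos'],np.degrees(psi(s)),s['width'])
P=eyes.camera_params('wrist');im=save('wrist','w5')
for n in ('port','jog_top','cover_centre','pivot'):
    for d in nets.landmark_of(n,'wrist')[:2]: print(n,d['p'],np.round(d['position']),at('wrist',d['position'],Z[n],P))
```

```text
7.925 [0.607309   0.02621319 0.1138713 ] 25.12625901486753 -0.00012979006202524317
port 0.65 [254. 210.] [0.6066 0.0259 0.06  ]
jog_top 0.71 [251. 208.] [0.6065 0.0286 0.0585]
pivot 0.56 [156. 207.] [0.5811 0.0902 0.066 ]
```

View pics/w5.png

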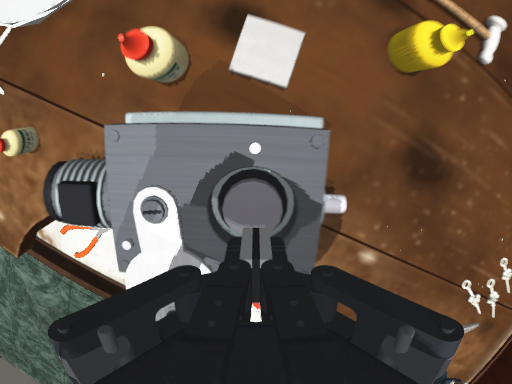

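The closed fingers stand over the port centre (252,205) with clearance all round, so I'll press down.

servo_tool:
  increments:
    - {"jaw":0,"x":0,"y":0.1,"z":3,"twist":0}
    - {"jaw":0,"x":0,"y":0,"z":5.2,"twist":0}
    - {"jaw":0,"x":0,"y":0,"z":5.7,"twist":0}
    - {"jaw":0,"x":0,"y":0,"z":6.1,"twist":0}
    - {"jaw":0,"x":0,"y":0,"z":6.1,"twist":0}

```text
clock: 8.8
tcp_pos: [0.6053, 0.0275, 0.056]
tool_rot: [0.976, 0.218, 0.001, 0.0]
contact_force: [-1.8, 0.5, 2.3]
width: 0.0003
grasp_force: 1.5
```

servo_tool:
  increments:
    - {"jaw":0,"x":0,"y":0,"z":0.3,"twist":0}
    - {"jaw":0,"x":0,"y":0,"z":0.5,"twist":0}
    - {"jaw":0,"x":0,"y":0,"z":0.5,"twist":0}
    - {"jaw":0,"x":0,"y":0,"z":0.5,"twist":0}
    - {"jaw":0,"x":0,"y":0,"z":0.5,"twist":0}

```text
clock: 9.43
tcp_pos: [0.6058, 0.0274, 0.0524]
tool_rot: [0.976, 0.218, 0.001, 0.0]
contact_force: [-6.3, 1.2, 14.8]
width: -0.0004
grasp_force: 7.3
```

The travel has reached its stop: z is 0.0524 and the force 15 N. I'll hold there.

servo_tool:
  increments:
    - {"jaw":0,"x":0,"y":0,"z":0,"twist":0}
    - {"jaw":0,"x":0,"y":0,"z":0,"twist":0}
    - {"jaw":0,"x":0,"y":0,"z":0,"twist":0}
    - {"jaw":0,"x":0,"y":0,"z":0,"twist":0}
    - {"jaw":0,"x":0,"y":0,"z":0,"twist":0}

```text
clock: 10.05
tcp_pos: [0.6058, 0.0274, 0.0524]
tool_rot: [0.976, 0.218, 0.001, 0.0]
contact_force: [-6.7, 0.9, 14.6]
width: -0.0002
grasp_force: 7.3
```

servo_tool:
  increments:
    - {"jaw":0,"x":0,"y":0,"z":0,"twist":0}
    - {"jaw":0,"x":0,"y":0,"z":0,"twist":0}
    - {"jaw":0,"x":0,"y":0,"z":0,"twist":0}
    - {"jaw":0,"x":0,"y":0,"z":0,"twist":0}
    - {"jaw":0,"x":0,"y":0,"z":0,"twist":0}

```text
clock: 10.68
tcp_pos: [0.6058, 0.0274, 0.0524]
tool_rot: [0.976, 0.218, 0.001, 0.0]
contact_force: [-6.7, 0.2, 15.1]
width: 0.0
grasp_force: 7.3
```

servo_tool:
  increments:
    - {"jaw":0,"x":0,"y":0,"z":0,"twist":0}
    - {"jaw":0,"x":0,"y":0,"z":0,"twist":0}
    - {"jaw":0,"x":0,"y":0,"z":0,"twist":0}
    - {"jaw":0,"x":0,"y":0,"z":0,"twist":0}
    - {"jaw":0,"x":0,"y":0,"z":0,"twist":0}

```text
clock: 11.3
tcp_pos: [0.6058, 0.0274, 0.0524]
tool_rot: [0.976, 0.218, 0.001, 0.0]
contact_force: [-6.8, 1.3, 15.4]
width: -0.0
grasp_force: 7.3
```

servo_tool:
  increments:
    - {"jaw":0,"x":0,"y":0,"z":0,"twist":0}
    - {"jaw":0,"x":0,"y":0,"z":0,"twist":0}
    - {"jaw":0,"x":0,"y":0,"z":0,"twist":0}
    - {"jaw":0,"x":0,"y":0,"z":0,"twist":0}
    - {"jaw":0,"x":0,"y":0,"z":0,"twist":0}

```text
clock: 11.92
tcp_pos: [0.6058, 0.0274, 0.0524]
tool_rot: [0.976, 0.218, 0.001, 0.0]
contact_force: [-7.2, 0.9, 14.9]
width: 0.0001
grasp_force: 7.3
```

servo_tool:
  increments:
    - {"jaw":0,"x":0,"y":0,"z":0,"twist":0}
    - {"jaw":0,"x":0,"y":0,"z":-2,"twist":0}
    - {"jaw":0,"x":0,"y":0,"z":-6,"twist":0}
    - {"jaw":0,"x":0,"y":0,"z":-10,"twist":0}
    - {"jaw":0,"x":0,"y":0,"z":-10,"twist":0}

```text
clock: 12.55
tcp_pos: [0.6078, 0.027, 0.1547]
tool_rot: [0.976, 0.218, 0.005, 0.001]
contact_force: [0.2, 1.1, 0.2]
width: -0.0
grasp_force: 0.0
```

Run:
```python
from h import *
s=monitor.read_state();print(s['clock'],s['tcp_pos'],s['contact_force'])
save('wrist','w6')
```

```text
12.55 [0.60776727 0.0270295  0.15467424] [0.20990475 1.06960807 0.21826666]
```

View pics/w6.png

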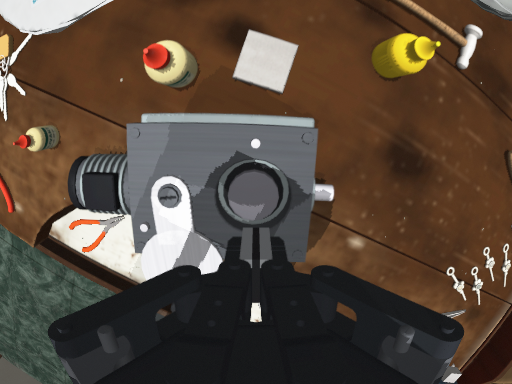

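The button at (253,192) is released and the cover is still open at (180,255). The bottle at (170,65) and the block at (266,60) have not moved, and the tool is clear of everything.

```bash
python3 -c "
from rig import workorder; print(workorder.sign_off())"
```

```text
the job is handed in; nothing more can be done
None
```

I swung the cover open to about 1.45 rad, held the jog button at its stop for about 2.5 s and released it, left the bottle and block where they were, and handed the job in; no verdict came back.

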